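# Load the jar shaker and hold its run pad

### The job

Stand the smaller of the two paint jars in the round pocket of the small jar shaker's open drawer, let go of it and push the drawer fully shut. Then, with the fingertips, press the spring-loaded run pad on top of the shaker half way, until its top is level with the two fixed cheeks beside it and never down to its stop, and keep it there for a couple of seconds. Finish while still holding the pad at that level; leave the other things where they stand.

Things in the scene. Friction and masses are not known exactly. Their poses are not given: they have to be found in the camera images.
- small_jar: the smaller paint jar, loose, round, 44 mm across and 46 mm high: a dark screw lid 44 mm across takes the top 14 mm, the body below is 40 mm across, upright on the bench, under 0.15 kg; origin at the centre of its underside, z up its axis
- large_jar: the larger paint jar, 55 mm across and 62 mm high, loose; not to be moved; origin at the centre of its underside. The two jars and the dropper bottle stand in a row at the robot's left, in any order
- dropper_bottle: dropper bottle with a pointed cap, 26 mm across and 75 mm high, loose; not to be moved; origin at the centre of its underside
- sander: wooden sanding block 61 x 78 x 22 mm lying on the bench, loose; not to be moved; origin at the centre of its underside
- shaker: jar shaker, a grey metal box fixed to the bench, 140 mm deep (x), 124 mm wide (y), its roof at z = 78 mm; origin on the bench under its centre, its x axis points to its back, z up; the front face lies at x = -70 mm and the drawer comes out of it towards -x (the robot's side). To the left of it the spray booth's thin side panel, 0.4 m high, stands fixed at world y = 0.07 to 0.08 from x = 0.63 m backwards: keep the arm clear of it
- drawer (a joint): how far the drawer is open in m: 0 shut, 0.095 fully open; it starts 0.08 to 0.095 open, slides stiffly (about 2 N) and stays where it is left
- pocket (a point): centre of the floor of the drawer's round pocket, 14 mm above the bench: pocket 50 mm across and 20 mm deep (rim 34 mm above the bench) in a block 70 mm long (x) and 90 mm wide (y), without side walls; the drawer's front panel, 120 mm wide, stands 35 mm towards the robot from the pocket's centre and is 68 mm high. Axes as the shaker's
- drawer_front (a point): middle of the front of the pull lip along the top of the drawer's front panel, 60 mm above the bench; the lip is 80 mm wide, 12 mm high and stands 12 mm out of the panel. Pushing here along the shaker's +x shuts the drawer. Axes as the shaker's
- pad (a joint): how far the run pad is pressed down in m: 0 at rest, 0.008 level with the cheeks, 0.016 at its stop; a spring lifts it (about 3 N at the start of travel, 9 N when level, 14 N at the stop)
- pad_top (a point): centre of the top of the black run pad on the shaker's roof, 54 mm (x) by 66 mm (y), 110 mm above the bench at rest, moving straight down as it is pressed; it stands 28 mm behind the shaker's centre
- cheek_level (a point): point midway between the two fixed aluminium cheeks left and right of the pad, at the height of their tops, 102 mm above the bench; each is 60 mm long (x) and 10 mm thick, 82 mm clear between them
There are look-alikes about, which are no part of the job. Leave any blue look-alike of the small_jar alone.

How it is judged:
By the outcome, as a careful person would: the job done as asked, in the order asked, and still so for the second after the job is handed in, while the arm keeps its last pose, push and grip.
It also fails if it takes over 56 s, if anything falls off the work surface, if the arm or the gripper's body presses on something with over 40 N, if the wrist force passes 120 N, or if a joint passes its speed limit or range.

### The arm

A 7-joint arm with a two-finger parallel gripper is mounted at the origin on a cart in front of the work surface, level with it; the furniture and walls round the work are solid. World frame = base frame: x ahead of the robot, y to its left, z up, the work surface at z = 0. Lengths are in m, angles in degrees, forces in N, time in s.
With the tool pointing down it reaches from about 0.425 to 0.875 m from the base axis. Payload 4.7 kg.
Tool frame: the origin (TCP) lies at the very end of the fingers, on their centre line; the grasp point (between the pads) lies 19 mm behind it (pinch_z is the distance from the TCP to the grasp point, in m); z points along the fingers, y is the direction in which the jaws open and shut (so a half turn about z gives the same grasp; the last joint's range is limited). The gripper opens to 87 mm and grips with 3 to 60 N. Pads are 19 mm wide; open, the fingers measure 117 mm over their backs; the gripper's body (75 mm by 190 mm) begins 51 mm behind the grasp point.
Start: joints at [-65.713, 18.392, -4.016, 83.108, 1.295, 78.541, -3.26], TCP at [0.259, 0.596, 0.223] pointing down, gripper open.
Joint ranges: [-163.93, 163.93], [-17.29, 119.83], [-79.2, 71.16], [3.27, 140.29], [-89.18, 269.18], [5.43, 117.66], [-154.24, 154.24]. Speed limits (degrees/s): [147.25, 147.25, 180, 180, 180, 180, 180].

### API

Orientations are given as [roll, pitch, yaw] about the fixed x, y, z axes, in that order (R = Rz(yaw) Ry(pitch) Rx(roll)).
In Python, from cell import get_obs, read_camera, camera_params, sign_off, pinch_z gives the robot as it stands.
- The arm moves only by the shell command python3 -m handwheel 'ROWS' [FORCE]. ROWS is JSON, a list of rows, each a list of 5 numbers: the finger opening in m, from 0 to 0.087, then the shift along the tool's x, y, z in m, then the turn about the tool's z in rad. In form: [[jaw, tx, ty, tz, twist], ...]. A call has 1 to 20 rows; each row is the pose to reach, as a shift and turn from the pose commanded when the call began, along the tool's axes at that moment; what a row does not reach only later rows make up. A row lasts 1/10 s, in which the tool goes at most 50 mm and 8.59 degrees, less where a joint would pass 70% of its speed; a pose out of reach is approached as far as the arm can. A call with a gripper value outside its range is refused whole. The fingers move at their own pace and stop on an object; FORCE is the grip in N (left out, the last holds). Time passes only in rows, so rows that repeat a pose let the fingers close. It gives the time, the measured TCP pose, the force and the opening at its end, in the units of the state.
- get_obs(): the state, without advancing time (a new reading comes with each control period).
- read_camera(name): name is "scene" or "top" or "wrist"; returns the picture (480x640x3 uint8, blue, green, red); there is no depth.
- camera_params(name): a dict with "camera_matrix" (3x3 intrinsics, pixels), "k1" (the pictures are not rectified: a ray, as slopes to the right and down, at radius r is drawn at 1 + k1 r^2 times it, then the intrinsics apply), "R" (3x3) and "t" (3): a world point X has camera coordinates R X + t. Camera axes: x right, y down, z forward; pixel columns grow to the right and rows downward; lengths in m; the calibration is good to about 2 mm. A picture is of the moment at which its call begins: read the wrist's pose just before it. camera_params takes no time and is no camera call; for the wrist camera it gives the pose at the moment of the call.
- sign_off(): hands the job in, once; it reports no verdict.
The state is a dict: "time_s": time; "qpos": joint angles; "joint_velocities": joint speeds; "effort": joint torques, N m; "tool_pos": TCP position; "tool_rot": TCP orientation; "force": force on the tool from outside, world axes, zero at the start; "wrist_torque": the same for the moment, N m; "grip_width": finger opening in m.
Only numpy, scipy, OpenCV 4.12 (cv2) and the standard library are available. Lean on these libraries where they do the work, as an engineer would, in place of code of your own. Each camera call takes 0.05 s, during which the arm holds its last target.

## Working session

There is one attempt and no reset: what is moved stays moved. The work goes in short steps, Python scripts to look and compute and a shell command to move; the robot and the scene stay as the last step left them, time stands still between calls to the robot, and variables do not carry over. Pictures are saved under pics/ and viewed, and the job is handed in when it is done.

```bash
mkdir -p pics; ls; python3 - <<'E'
from cell import *
import cv2
o=get_obs();print(o)
for n in("scene","top","wrist"):
    p=camera_params(n);print(n,p)
    cv2.imwrite(f"pics/{n}0.png",read_camera(n))
E
```

```text
pics
{'time_s': 0.0, 'qpos': array([-65.71458794,  18.43937919,  -4.01336481,  83.17482405,
         1.29451891,  78.540592  ,  -3.25845407]), 'joint_velocities': array([-0.02493848,  0.04680542,  0.00183523,  0.02882365, -0.1200547 ,
        0.03959219, -0.11696687]), 'effort': array([ 4.60140018e-04, -4.91298938e+01, -4.03770916e-01, -3.12519801e+01,
       -6.39267359e-02,  4.39499435e-02,  2.02020183e-04]), 'tool_pos': array([0.25879887, 0.5956553 , 0.22145828]), 'tool_rot': array([-1.79890411e+02,  5.95533890e-03,  1.56523735e+02]), 'force': array([ 0.582869  , -0.37275662,  0.71146537]), 'wrist_torque': array([ 0.01257844, -0.00297246,  0.0103138 ]), 'grip_width': 0.08690138006522492}
scene {'camera_matrix': array([[534.75322695,   0.        , 304.2858219 ],
       [  0.        , 534.75322695, 242.69318274],
       [  0.        ,   0.        ,   1.        ]]), 'k1': -0.043773724539677324, 'R': array([[ 0.4564263 , -0.88933219, -0.02762762],
       [-0.40292476, -0.17890677, -0.89757674],
       [ 0.79330112,  0.42080948, -0.43999171]]), 't': array([-0.26967267,  0.28083066,  0.9535337 ])}
top {'camera_matrix': array([[552.42897511,   0.        , 308.17261503],
       [  0.        , 552.42897511, 237.40404281],
       [  0.        ,   0.        ,   1.        ]]), 'k1': -0.07617800430871856, 'R': array([[-0.00908371, -0.99952279, -0.02952406],
       [-0.99599154,  0.01167115, -0.08868278],
       [ 0.08898504,  0.02860015, -0.99562227]]), 't': array([0.0090781 , 0.53571559, 1.39604117])}
wrist {'camera_matrix': array([[356.88030275,   0.        , 315.31473834],
       [  0.        , 356.88030275, 238.29513131],
       [  0.        ,   0.        ,   1.        ]]), 'k1': 0.006136361536214417, 'R': array([[ 0.39774406,  0.91749135, -0.0030473 ],
       [ 0.87654467, -0.37900776,  0.29668597],
       [ 0.27105186, -0.12067618, -0.95497023]]), 't': array([-0.64891419, -0.03713507,  0.39239126])}
```

View pics/scene0.png

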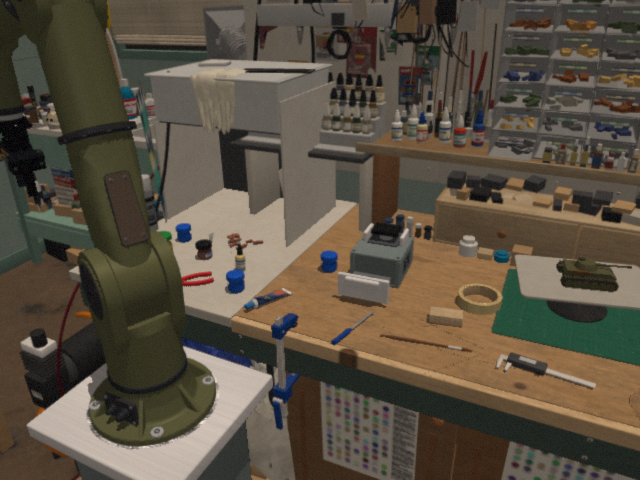

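View pics/top0.png

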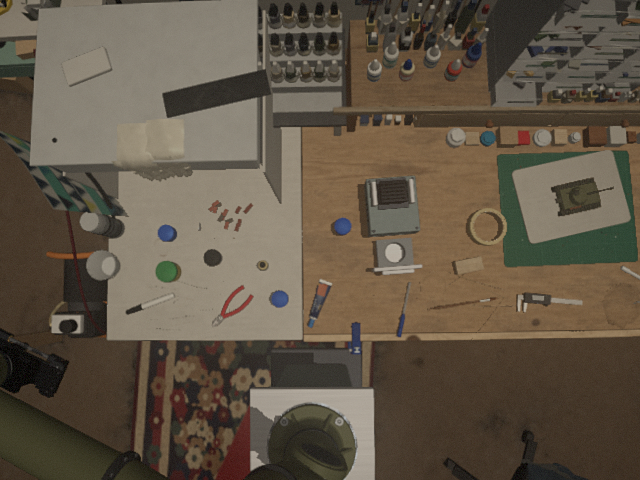

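View pics/wrist0.png

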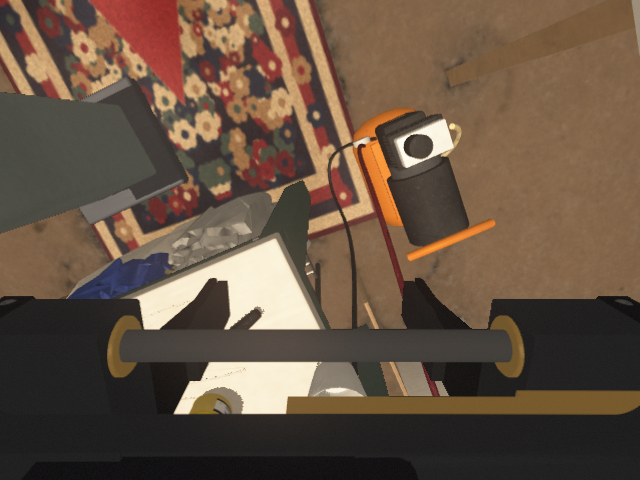

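```bash
cat > h.py <<'E'
import numpy as np,cv2
from cell import *
def ray(p,uv):
    K=p["camera_matrix"];k=np.array([p["k1"],0,0,0,0.])
    q=cv2.undistortPoints(np.array([[uv]],float),K,k)[0,0]
    R=p["R"];return -R.T@p["t"],R.T@np.array([q[0],q[1],1.])
def onz(p,uv,z):
    c,d=ray(p,uv);return c+d*(z-c[2])/d[2]
def proj(p,X):
    r,_=cv2.Rodrigues(p["R"]);return cv2.projectPoints(np.array([X],float),r,p["t"],p["camera_matrix"],np.array([p["k1"],0,0,0,0.]))[0][0,0]
E
python3 - <<'E'
import cv2,numpy as np
a=cv2.imread('pics/top0.png');b=cv2.imread('pics/scene0.png')
A=cv2.resize(a[215:315,140:300],None,fx=5,fy=5,interpolation=cv2.INTER_CUBIC);cv2.imwrite('pics/c1.png',A)
cv2.imwrite('pics/c2.png',cv2.resize(b[205:305,140:300],None,fx=5,fy=5,interpolation=cv2.INTER_CUBIC))
cv2.imwrite('pics/c3.png',cv2.resize(a[165:285,330:450],None,fx=5,fy=5,interpolation=cv2.INTER_CUBIC))
cv2.imwrite('pics/c4.png',cv2.resize(b[205:315,310:440],None,fx=5,fy=5,interpolation=cv2.INTER_CUBIC))
E
```

```text
(no output)
```

View pics/c1.png

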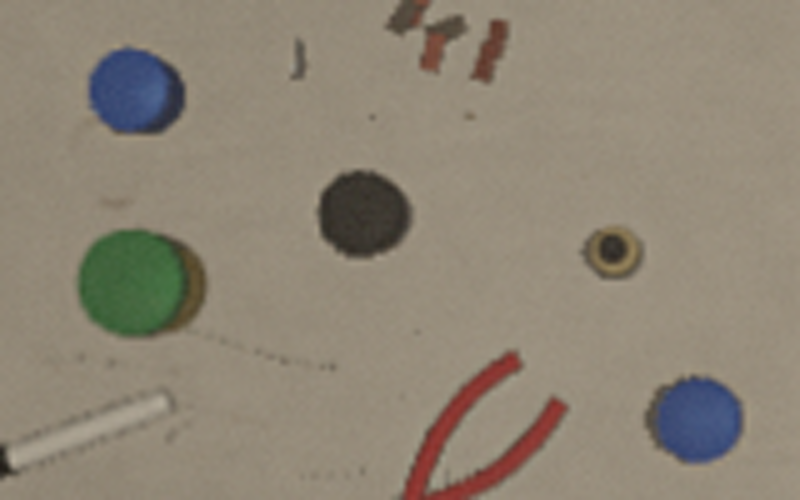

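View pics/c2.png

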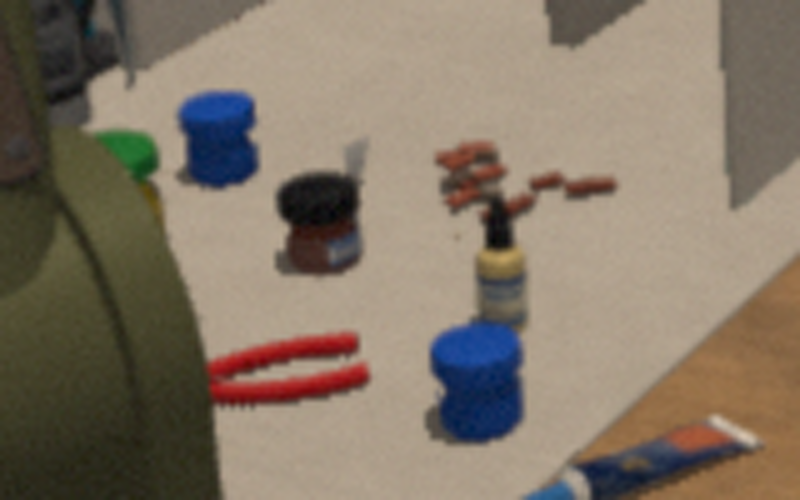

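View pics/c3.png

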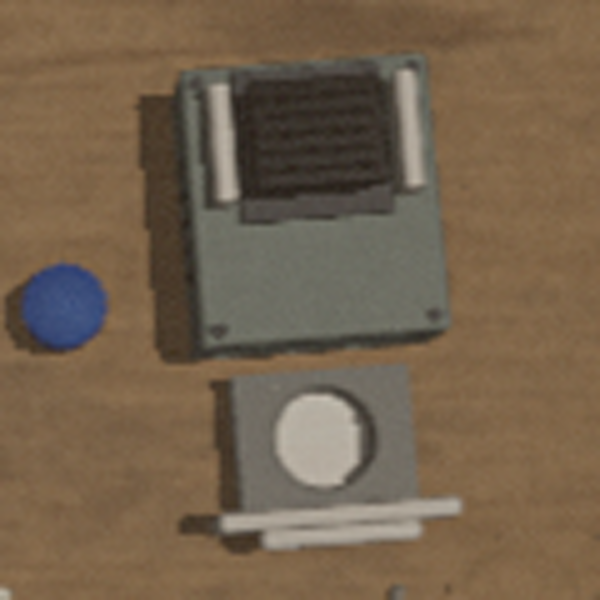

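View pics/c4.png

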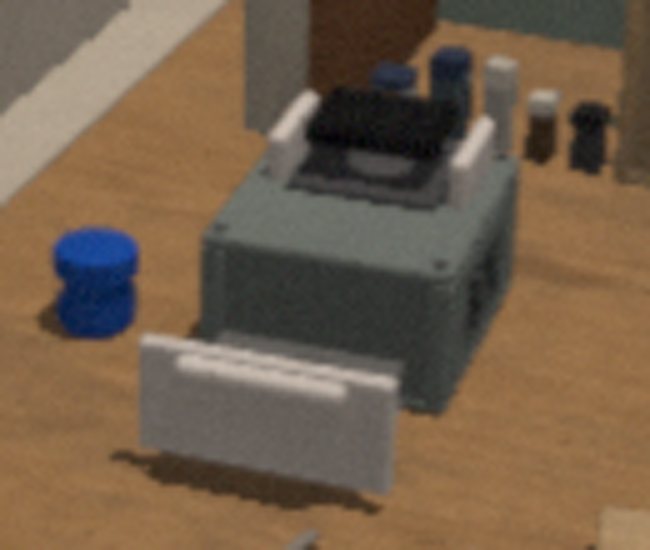

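```bash
python3 - <<'E'
from h import *
p=camera_params("top");s=camera_params("scene")
a=cv2.imread('pics/top0.png');b=cv2.imread('pics/scene0.png')
def c1(x,y):return (140+(x+.5)/5-.5,215+(y+.5)/5-.5)
def c3(x,y):return (330+(x+.5)/5-.5,165+(y+.5)/5-.5)
# dark lid
g=a[235:280,190:240].max(axis=2);m=(g<95).astype(np.uint8)
n,l,st,ce=cv2.connectedComponentsWithStats(m);i=1+st[1:,4].argmax();uv=ce[i]+[190,235];print('lid',uv,st[i],onz(p,uv,.046))
# lid scene
g=b[235:262,192:216].max(axis=2);m=(g<60).astype(np.uint8)
n,l,st,ce=cv2.connectedComponentsWithStats(m);i=1+st[1:,4].argmax();uv2=ce[i]+[192,235];print('lid scene',uv2,st[i],onz(s,uv2,.039))
for n,pt,z in [('green',(133,283),.062),('dropper',(612,250),.075),('blue1',(132,90),.046),('blue2',(698,419),.046)]:
    print(n,onz(p,c1(*pt),z))
print('blue3',onz(p,c3(64,305),.046))
# roof corners
R=[c3(*q) for q in [(181,72),(425,56),(448,328),(198,346)]]
P=[onz(p,q,.078) for q in R];print(np.round(P,4));C=np.mean(P,0);print('shaker C',C)
d=[P[0]-P[3],P[1]-P[2]];print([np.linalg.norm(v) for v in d],[np.degrees(np.arctan2(v[1],v[0])) for v in d]);
d=[P[0]-P[1],P[3]-P[2]];print([np.linalg.norm(v) for v in d],[np.degrees(np.arctan2(-v[0],v[1])) for v in d])
# pocket
print('pocket rim',onz(p,c3(325,438),.034),'rimL/R',onz(p,c3(275,438),.034),onz(p,c3(377,438),.034))
print('floor',onz(p,c3(318,442),.014))
print('panel top edge ends',onz(p,c3(220,516),.068),onz(p,c3(461,500),.068), 'lip', onz(p,c3(267,542),.066),onz(p,c3(420,530),.066))
print('cheeks',[onz(p,c3(*q),.102) for q in [(208,85),(229,83),(219,202),(240,200),(396,70),(416,70),(404,188),(425,186)]])
print('pad',[onz(p,c3(*q),.11) for q in [(240,78),(384,68),(243,198),(394,186)]])
# verify lid
E
```

```text
lid [212.21008403 257.33193277] [ 14  14  18  17 238] [0.48582564 0.2473017  0.046     ]
lid scene [203.51497006 246.03592814] [  4   5  15  14 167] [0.48005945 0.24319852 0.039     ]
green [0.45106574 0.3611296  0.062     ]
dropper [0.46499259 0.11695721 0.075     ]
blue1 [0.55045482 0.3675649  0.046     ]
blue2 [0.38081667 0.07708809 0.046     ]
blue3 [ 0.56279071 -0.08407291  0.046     ]
[[ 0.6754 -0.143   0.078 ]
 [ 0.682  -0.2648  0.078 ]
 [ 0.5456 -0.2723  0.078 ]
 [ 0.5381 -0.1488  0.078 ]]
shaker C [ 0.61026306 -0.20723272  0.078     ]
[np.float64(0.13739255886666515), np.float64(0.13658992745487777)] [np.float64(2.3967905799291302), np.float64(3.1668363611653305)]
[np.float64(0.1219142522718369), np.float64(0.12376227607272401)] [np.float64(3.095056554717246), np.float64(3.461963673600568)]
pocket rim [ 0.49459234 -0.21597782  0.034     ] rimL/R [ 0.49488493 -0.19060099  0.034     ] [ 0.49428595 -0.24237613  0.034     ]
floor [ 0.49378433 -0.2148772   0.014     ]
panel top edge ends [ 0.45449075 -0.15891907  0.068     ] [ 0.46103336 -0.27823767  0.068     ] lip [ 0.44143945 -0.18209634  0.066     ] [ 0.44650515 -0.25790946  0.066     ]
cheeks [array([ 0.66406125, -0.15424128,  0.102     ]), array([ 0.6649216 , -0.16452767,  0.102     ]), array([ 0.60618543, -0.15840553,  0.102     ]), array([ 0.60704272, -0.16864706,  0.102     ]), array([ 0.67036626, -0.24636014,  0.102     ]), array([ 0.67025055, -0.25614938,  0.102     ]), array([ 0.61198233, -0.24864934,  0.102     ]), array([ 0.61284635, -0.25891139,  0.102     ])]
pad [array([ 0.66579049, -0.16916412,  0.11      ]), array([ 0.66986058, -0.23929676,  0.11      ]), array([ 0.60681914, -0.16933162,  0.11      ]), array([ 0.61180476, -0.24256507,  0.11      ])]
```

```bash
cat >> h.py <<'E'
from scipy.spatial.transform import Rotation as Ro
def rows(cmd,cyaw,target,yaw):
    """delta in tool axes from commanded pose (tool straight down)"""
    Rt=Ro.from_euler('xyz',[180,0,cyaw],degrees=True).as_matrix()
    d=Rt.T@(np.array(target)-np.array(cmd))
    tw=-((yaw-cyaw+180)%360-180)
    print('t',np.round(d,4),'twist',round(np.radians(tw),4),'dist',np.linalg.norm(d))
E
python3 - <<'E'
from h import *
p=camera_params("wrist");o=get_obs()
Rt=Ro.from_euler('xyz',o['tool_rot'],degrees=True).as_matrix()
print('cam in tool',Rt.T@(-p['R'].T@p['t']-o['tool_pos']),'axes',(Rt.T@p['R'].T).round(3))
print('fingertip TCP proj',proj(p,o['tool_pos']))
rows([.259,.596,.223],156.52,[.486,.247,.19],3)
rows([.259,.596,.223],156.52,[.486,.247,.19],183)
E
```

```text
cam in tool [ 0.0814621   0.00024037 -0.16220075] axes [[ 0.001 -0.955 -0.297]
 [ 1.     0.001 -0.001]
 [ 0.001 -0.297  0.955]]
fingertip TCP proj [315.15657462 297.48089897]
t [-0.3473 -0.2297  0.033 ] twist 2.6794 dist 0.4176350081111496
t [-0.3473 -0.2297  0.033 ] twist -0.4622 dist 0.4176350081111496
```

Candidates for the small jar in the top view: the dark lid at (212,257), the green lid at (165,271), and blue lids at (166,233), (280,299) and (342,227). The crops show the dark-lidded jar with a red-brown body is the right one: its lid is about 44 mm across, and it stands in the row with the dropper (262,265) and the larger green-lidded jar. The blue ones are the look-alikes.

```bash
python3 -m handwheel '[[0.087,-0.09,-0.06,0.01,0.15],[0.087,-0.13,-0.09,0.015,0.3],[0.087,-0.18,-0.12,0.02,0.45],[0.087,-0.22,-0.15,0.02,0.6],[0.087,-0.26,-0.18,0.025,0.75],[0.087,-0.3,-0.2,0.03,0.9],[0.087,-0.347,-0.23,0.033,1.05],[0.087,-0.347,-0.23,0.033,1.2],[0.087,-0.347,-0.23,0.033,1.35],[0.087,-0.347,-0.23,0.033,1.5],[0.087,-0.347,-0.23,0.033,1.65],[0.087,-0.347,-0.23,0.033,1.8],[0.087,-0.347,-0.23,0.033,1.95],[0.087,-0.347,-0.23,0.033,2.1],[0.087,-0.347,-0.23,0.033,2.25],[0.087,-0.347,-0.23,0.033,2.4],[0.087,-0.347,-0.23,0.033,2.55],[0.087,-0.347,-0.23,0.033,2.68],[0.087,-0.347,-0.23,0.033,2.68],[0.087,-0.347,-0.23,0.033,2.68]]'; python3 - <<'E'
from h import *
o=get_obs();print(o['qpos'],o['tool_pos'],o['tool_rot'])
cv2.imwrite('pics/w1.png',read_camera('wrist'));p=camera_params('wrist');np.save('w1.npy',np.hstack([p['R'].ravel(),p['t']]))
print(proj(p,[.486,.247,.046]))
E
```

```text
time_s: 2.15
tool_pos: [0.4855, 0.247, 0.1894]
tool_rot: [180.0, 0.0, 3.2]
force: [-1.0, 0.0, 0.1]
grip_width: 0.0869
[ -49.70240866    6.6420961    21.5695073   101.59867944   -2.56195338
   72.25483451 -114.32826691] [0.48545054 0.24700117 0.18938698] [1.79995160e+02 1.71219202e-02 3.15416814e+00]
[314.91122089 223.90224285]
```

View pics/w1.png

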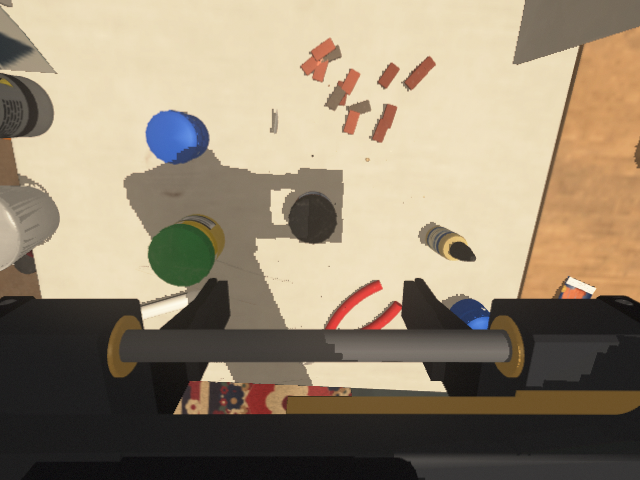

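```bash
python3 - <<'E'
from h import *
a=cv2.imread('pics/w1.png');p=camera_params('wrist')
h=cv2.cvtColor(a,cv2.COLOR_BGR2HSV);m=(a.max(2)<85).astype(np.uint8);m[:180]=0;m[255:]=0;m[:,:270]=0;m[:,360:]=0
m=cv2.morphologyEx(m,cv2.MORPH_OPEN,np.ones((3,3),np.uint8))
n,l,st,ce=cv2.connectedComponentsWithStats(m);i=1+st[1:,4].argmax();print(st[i],ce[i],onz(p,ce[i],.046))
x,y,w,hh=st[i][:4];print(onz(p,(x,ce[i][1]),.046),onz(p,(x+w,ce[i][1]),.046))
T=onz(p,ce[i],.046);rows([.486,.247,.19],3,[T[0],T[1],.025],3)
E
```

```text
[ 289  194   48   49 1854] [312.22977346 218.27022654] [0.49099532 0.24964176 0.046     ]
[0.48987032 0.2700807  0.046     ] [0.49219415 0.22784256 0.046     ]
t [ 0.0051 -0.0024  0.165 ] twist 0.0 dist 0.16509673562835994
```

```bash
python3 -m handwheel '[[0.087,0.004,-0.002,0.03,0],[0.087,0.004,-0.002,0.06,0],[0.087,0.004,-0.002,0.09,0],[0.087,0.004,-0.002,0.115,0],[0.087,0.004,-0.002,0.135,0],[0.087,0.004,-0.002,0.15,0],[0.087,0.004,-0.002,0.16,0],[0.087,0.004,-0.002,0.165,0],[0.087,0.004,-0.002,0.165,0],[0.08,0.004,-0.002,0.165,0],[0.07,0.004,-0.002,0.165,0],[0.06,0.004,-0.002,0.165,0],[0.052,0.004,-0.002,0.165,0],[0.046,0.004,-0.002,0.165,0],[0.03,0.004,-0.002,0.165,0],[0.03,0.004,-0.002,0.165,0],[0.03,0.004,-0.002,0.165,0],[0.03,0.004,-0.002,0.165,0]]' 15; python3 - <<'E'
from h import *
cv2.imwrite('pics/w2.png',read_camera('wrist'));cv2.imwrite('pics/s2.png',cv2.resize(read_camera('scene')[150:310,100:310],None,fx=3.5,fy=3.5))
E
```

```text
time_s: 4.0
tool_pos: [0.4895, 0.2493, 0.0246]
tool_rot: [-180.0, -0.0, 3.0]
force: [-0.4, 0.8, 1.1]
grip_width: 0.0418
```

View pics/w2.png

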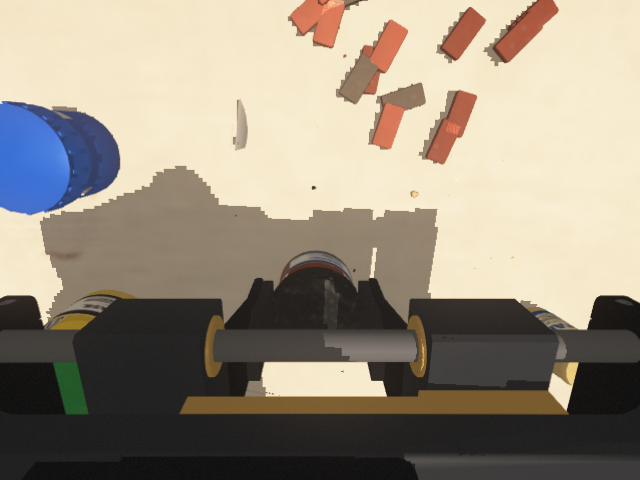

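View pics/s2.png

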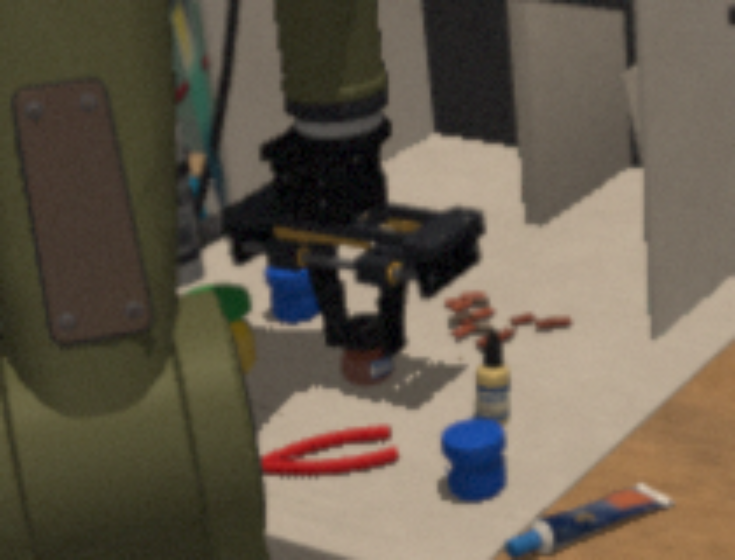

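```bash
python3 -m handwheel '[[0.03,0,0,-0.02,0],[0.03,0,0,-0.05,0],[0.03,0,0,-0.09,0],[0.03,0,0.01,-0.13,0],[0.03,-0.005,0.04,-0.145,0],[0.03,-0.01,0.075,-0.145,0],[0.03,-0.02,0.115,-0.145,0],[0.03,-0.025,0.155,-0.145,0],[0.03,-0.03,0.195,-0.145,0],[0.03,-0.04,0.235,-0.145,0],[0.03,-0.05,0.275,-0.145,0],[0.03,-0.055,0.315,-0.145,0],[0.03,-0.06,0.355,-0.145,0],[0.03,-0.065,0.39,-0.145,0],[0.03,-0.07,0.42,-0.145,0],[0.03,-0.075,0.44,-0.145,0],[0.03,-0.079,0.455,-0.145,0],[0.03,-0.079,0.46,-0.145,0],[0.03,-0.079,0.46,-0.145,0],[0.03,-0.079,0.46,-0.145,0]]'; python3 - <<'E'
from h import *
cv2.imwrite('pics/w3.png',read_camera('wrist'))
p=camera_params('wrist');print(proj(p,[.494,-.2145,.034]),get_obs()['qpos'])
E
```

```text
time_s: 6.1
tool_pos: [0.4346, -0.2132, 0.1693]
tool_rot: [-180.0, 0.0, 3.0]
force: [0.4, 0.5, -1.1]
grip_width: 0.0418
[320.65399145 156.9092202 ] [-25.87085323  -1.6938773   48.73126461 111.51602497   1.33546796
  69.63215884 -64.54662913]
```

View pics/w3.png

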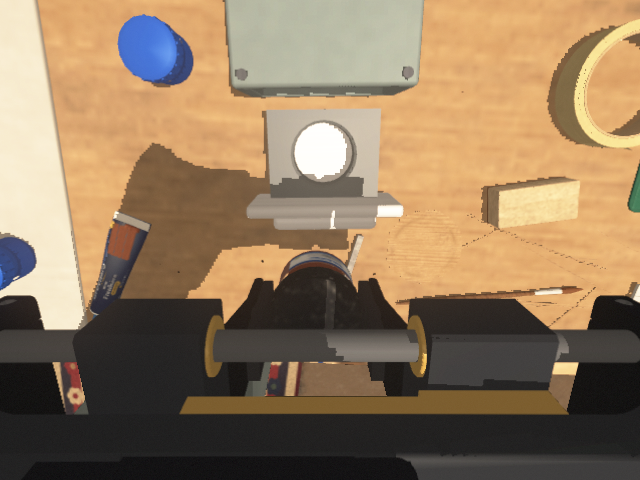

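```bash
python3 - <<'E'
from h import *
a=cv2.imread('pics/w3.png')
cv2.imwrite('pics/c5.png',cv2.resize(a[90:310,240:420],None,fx=3.2,fy=2.7,interpolation=cv2.INTER_CUBIC) if 0 else cv2.resize(a[90:290,230:410],None,fx=3,fy=3,interpolation=cv2.INTER_CUBIC))
E
```

```text
(no output)
```

View pics/c5.png

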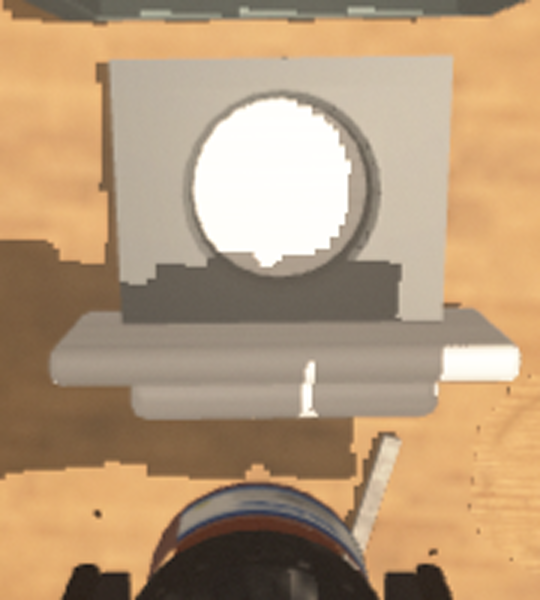

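```bash
python3 - <<'E'
from h import *
p=camera_params('wrist');o=get_obs();print(o['tool_pos'])
P=onz(p,(323.7,151.2),.034);print('pocket',P,'from lr',[onz(p,(230+x/3,151.2),.034) for x in(183,381)])
e=onz(p,(316.2,250.8),.1447);print('jar bottom far edge',e,'centre x',e[0]-.020,'y',e[1])
for a,b in[((110,62),(120,322)),((452,57),(443,320))]:
  A=onz(p,(230+a[0]/3,90+a[1]/3),.034);B=onz(p,(230+b[0]/3,90+b[1]/3),.034);print('edge',A,B,np.degrees(np.arctan2(*(A-B)[1::-1])))
A=onz(p,(230+110/3,90+62/3),.034);B=onz(p,(230+452/3,90+57/3),.034);v=A-B;print('back edge yaw',np.degrees(np.arctan2(-v[0],v[1])),np.linalg.norm(v))
E
```

```text
[ 0.43474826 -0.21304415  0.1693745 ]
pocket [ 0.49865209 -0.21670209  0.034     ] from lr [array([ 0.49721464, -0.19021447,  0.034     ]), array([ 0.50010877, -0.24367831,  0.034     ])]
jar bottom far edge [ 0.45149857 -0.21284215  0.1447    ] centre x 0.4314985735942678 y -0.21284215265540532
edge [ 0.52710953 -0.17009758  0.034     ] [ 0.45844341 -0.17382638  0.034     ] 3.1082975608229004
edge [ 0.53317792 -0.25933801  0.034     ] [ 0.46390701 -0.26437814  0.034     ] 4.161489248626279
back edge yaw 3.8901451572432584 0.0894465156807054
```

```bash
python3 -m handwheel '[[0.03,0.02,0.002,0,0],[0.03,0.04,0.004,0,0],[0.03,0.055,0.006,0,0],[0.03,0.062,0.006,0,0],[0.03,0.062,0.006,0.02,0],[0.03,0.062,0.006,0.045,0],[0.03,0.062,0.006,0.07,0],[0.03,0.062,0.006,0.09,0],[0.03,0.062,0.006,0.1,0],[0.03,0.062,0.006,0.1,0],[0.03,0.062,0.006,0.1,0]]'; python3 - <<'E'
from h import *
w=read_camera('wrist');s=read_camera('scene')
cv2.imwrite('pics/w4.png',w[120:480]);cv2.imwrite('pics/s4.png',cv2.resize(s[180:320,300:450],None,fx=4,fy=4,interpolation=cv2.INTER_CUBIC))
t=read_camera('top');cv2.imwrite('pics/t4.png',cv2.resize(t[165:295,320:470],None,fx=4,fy=4,interpolation=cv2.INTER_CUBIC))
E
```

```text
time_s: 7.25
tool_pos: [0.4972, -0.2171, 0.0703]
tool_rot: [180.0, -0.1, 3.0]
force: [-0.1, -0.0, 0.1]
grip_width: 0.042
```

View pics/w4.png

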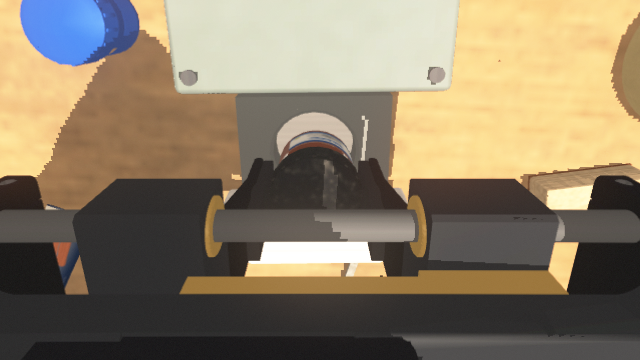

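View pics/s4.png

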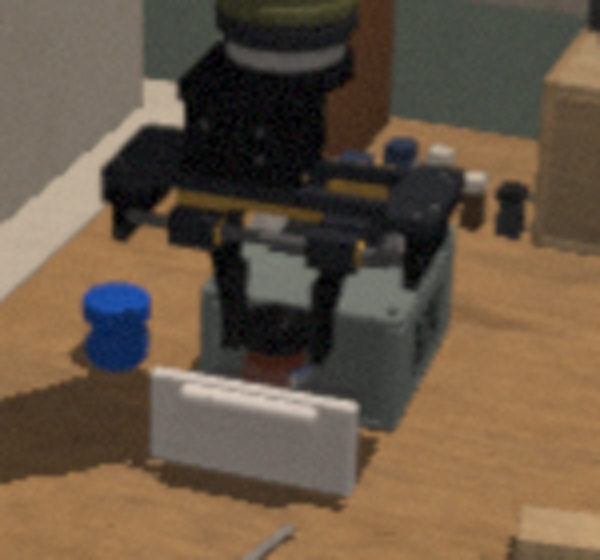

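View pics/t4.png

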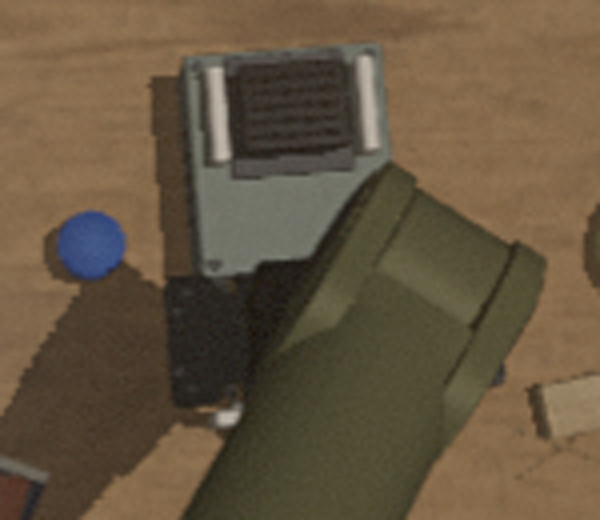

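```bash
python3 - <<'E'
from h import *
a=cv2.imread('pics/w4.png');cv2.imwrite('pics/c6.png',cv2.resize(a[85:195,225:405],None,fx=4.4,fy=4.4,interpolation=cv2.INTER_CUBIC))
E
```

```text
(no output)
```

View pics/c6.png

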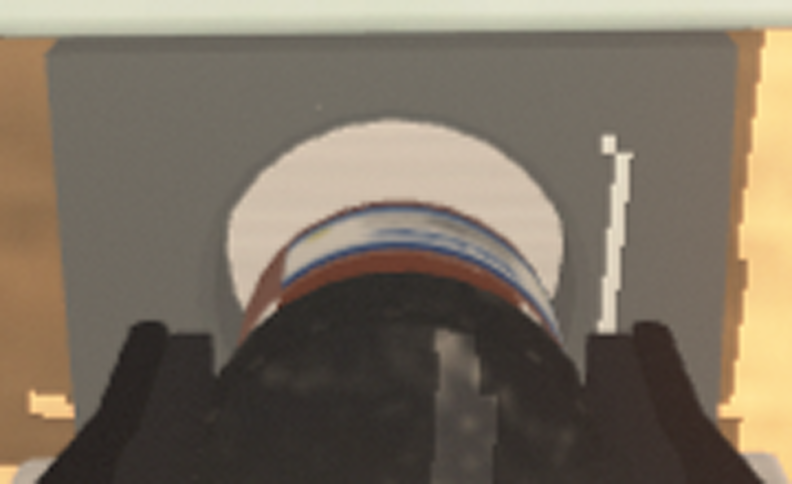

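```bash
python3 - <<'E'
from h import *
p=camera_params('wrist');f=lambda x,y:(225+x/4.4-.4,205+y/4.4-.4)
print('rim far',onz(p,f(393,119),.034),'floor L/R',onz(p,f(227,240),.014),onz(p,f(563,240),.014))
print('block back corners',onz(p,f(52,50),.034),onz(p,f(735,44),.034))
print('jar bottom far',onz(p,f(398,202),.0457))
E
```

```text
rim far [ 0.52190132 -0.21541388  0.034     ] floor L/R [ 0.49618539 -0.19199259  0.014     ] [ 0.49878239 -0.24187362  0.014     ]
block back corners [ 0.52891224 -0.17063882  0.034     ] [ 0.53435008 -0.25929922  0.034     ]
jar bottom far [ 0.51441187 -0.21645606  0.0457    ]
```

```bash
python3 -m handwheel '[[0.03,0.0015,0,0.005,0],[0.03,0.0015,0,0.01,0],[0.03,0.0015,0,0.015,0],[0.03,0.0015,0,0.02,0],[0.03,0.0015,0,0.025,0],[0.03,0.0015,0,0.028,0],[0.03,0.0015,0,0.03,0],[0.03,0.0015,0,0.03,0],[0.03,0.0015,0,0.03,0]]'
```

```text
time_s: 8.3
tool_pos: [0.4983, -0.2171, 0.0397]
tool_rot: [180.0, -0.0, 3.0]
force: [0.4, 0.5, -1.8]
grip_width: 0.0417
```

```bash
python3 -m handwheel '[[0.043,0,0,0,0],[0.045,0,0,0,0],[0.048,0,0,0,0],[0.055,0,0,0,0],[0.065,0,0,0,0],[0.075,0,0,0,0],[0.08,0,0,0,0],[0.08,0,0,-0.015,0],[0.08,0,0,-0.04,0],[0.08,0,0,-0.075,0],[0.08,-0.03,0,-0.11,0],[0.08,-0.06,0,-0.13,0],[0.08,-0.06,0,-0.13,0],[0.08,-0.06,0,-0.13,0]]';  python3 - <<'E'
from h import *
w=read_camera('wrist');cv2.imwrite('pics/w5.png',w);s=read_camera('scene')
cv2.imwrite('pics/s5.png',cv2.resize(s[180:320,300:450],None,fx=4,fy=4,interpolation=cv2.INTER_CUBIC))
print(get_obs()['tool_pos'])
E
```

```text
time_s: 9.7
tool_pos: [0.4389, -0.22, 0.1709]
tool_rot: [-179.9, -0.2, 2.9]
force: [0.9, 0.5, -0.0]
grip_width: 0.0801
[ 0.43872704 -0.21954779  0.16936321]
```

View pics/w5.png

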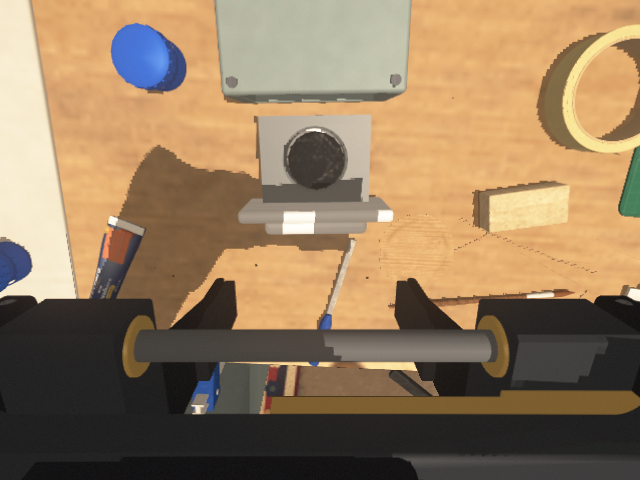

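View pics/s5.png

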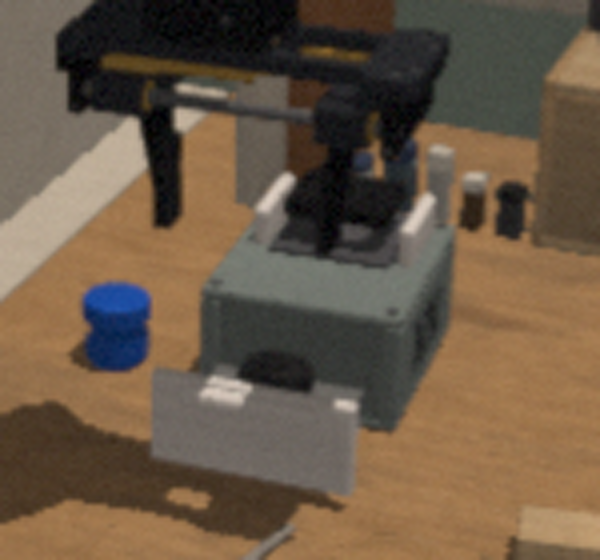

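```bash
python3 -m handwheel '[[0.03,-0.024,-0.002,0.01,0],[0.03,-0.026,-0.002,0.04,0],[0.03,-0.026,-0.002,0.075,0],[0.03,-0.026,-0.002,0.105,0],[0.03,-0.026,-0.002,0.12,0],[0.03,-0.026,-0.002,0.124,0],[0.03,-0.026,-0.002,0.124,0],[0.03,-0.026,-0.002,0.124,0],[0.03,-0.02,-0.002,0.124,0],[0.03,-0.014,-0.002,0.124,0]]';  python3 - <<'E'
from h import *
w=read_camera('wrist');cv2.imwrite('pics/w6.png',w);s=read_camera('scene')
cv2.imwrite('pics/s6.png',cv2.resize(s[180:320,300:450],None,fx=4,fy=4,interpolation=cv2.INTER_CUBIC))
E
```

```text
time_s: 10.8
tool_pos: [0.4256, -0.2188, 0.0464]
tool_rot: [-180.0, -0.1, 3.0]
force: [0.3, -0.9, -0.0]
grip_width: 0.0301
```

View pics/w6.png

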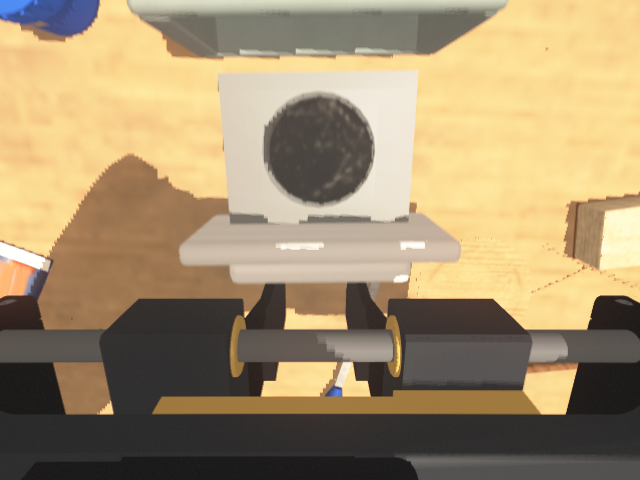

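View pics/s6.png

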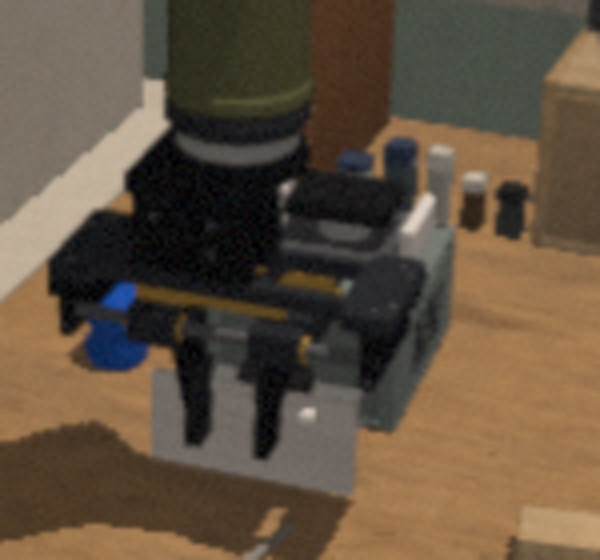

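```bash
python3 -m handwheel '[[0.03,0.004,0,0,0],[0.03,0.01,0,0,0],[0.03,0.015,0,0,0],[0.03,0.02,0,0,0],[0.03,0.025,0,0,0],[0.03,0.03,0,0,0],[0.03,0.035,0,0,0],[0.03,0.04,0,0,0],[0.03,0.045,0,0,0],[0.03,0.05,0,0,0],[0.03,0.055,0,0,0],[0.03,0.06,0,0,0],[0.03,0.065,0,0,0],[0.03,0.07,0,0,0],[0.03,0.075,0,0,0],[0.03,0.08,0,0,0],[0.03,0.08,0,0,0]]'; python3 - <<'E'
from h import *
w=read_camera('wrist');cv2.imwrite('pics/w7.png',w)
E
```

```text
time_s: 12.6
tool_pos: [0.5055, -0.2151, 0.0458]
tool_rot: [179.9, -0.1, 3.0]
force: [1.0, -0.5, 0.5]
grip_width: 0.0303
```

View pics/w7.png

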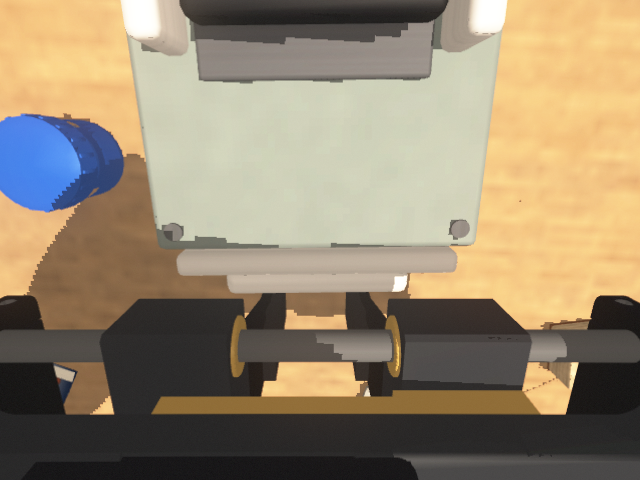

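```bash
python3 -m handwheel '[[0.03,0.003,0,0,0],[0.03,0.006,0,0,0],[0.03,0.008,0,0,0],[0.03,0.01,0,0,0]]';python3 -m handwheel '[[0.03,0.002,0,0,0],[0.03,0.004,0,0,0]]';python3 -m handwheel '[[0.03,0.002,0,0,0],[0.03,0.004,0,0,0]]'
```

```text
time_s: 13.05
tool_pos: [0.5113, -0.2151, 0.0457]
tool_rot: [-180.0, 0.3, 2.9]
force: [-13.3, -0.8, 11.5]
grip_width: 0.03
time_s: 13.25
tool_pos: [0.5114, -0.2151, 0.0455]
tool_rot: [-179.8, 0.7, 2.9]
force: [-22.6, 0.2, 20.8]
grip_width: 0.0302
time_s: 13.45
tool_pos: [0.5115, -0.2151, 0.0452]
tool_rot: [-179.7, 1.1, 2.9]
force: [-32.1, 1.5, 28.1]
grip_width: 0.0304
```

```bash
python3 -m handwheel '[[0.03,-0.006,0,0,0],[0.03,-0.012,0,0,0],[0.03,-0.018,0,0,0],[0.03,-0.03,0,0,0],[0.03,-0.05,0,0,0],[0.03,-0.05,0,-0.03,0],[0.03,-0.05,0,-0.07,0],[0.03,-0.05,0,-0.1,0],[0.03,-0.05,0,-0.1,0],[0.03,-0.05,0,-0.1,0]]'; python3 - <<'E'
from h import *
w=read_camera('wrist');cv2.imwrite('pics/w8.png',w)
s=read_camera('scene');cv2.imwrite('pics/s8.png',cv2.resize(s[180:320,300:450],None,fx=4,fy=4,interpolation=cv2.INTER_CUBIC))
t=read_camera('top');cv2.imwrite('pics/t8.png',cv2.resize(t[165:295,320:470],None,fx=4,fy=4,interpolation=cv2.INTER_CUBIC))
E
```

```text
time_s: 14.45
tool_pos: [0.4725, -0.216, 0.1459]
tool_rot: [-180.0, -0.1, 3.0]
force: [0.4, 0.3, -0.1]
grip_width: 0.0298
```

View pics/w8.png

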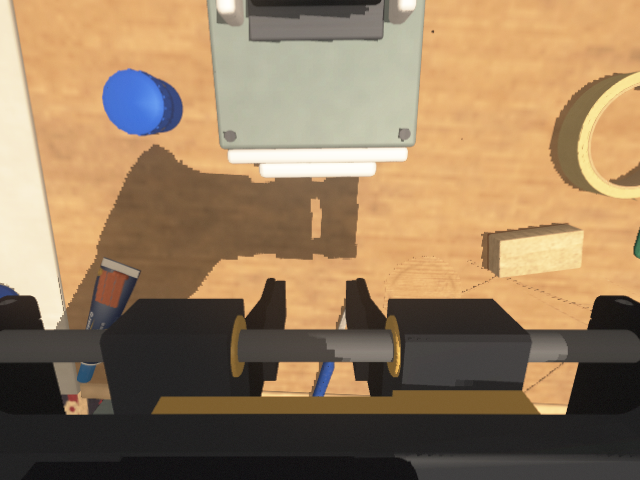

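View pics/s8.png

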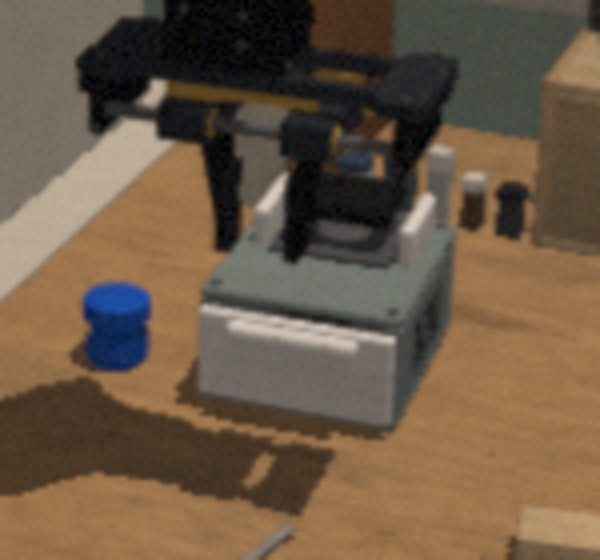

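View pics/t8.png

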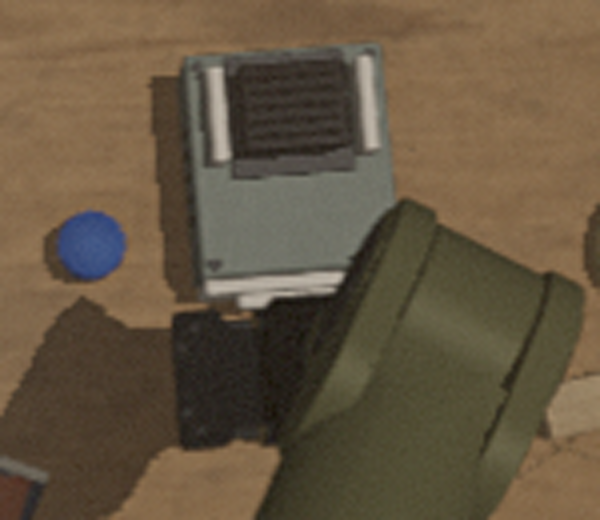

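```bash
python3 - <<'E'
from h import *
a=cv2.imread('pics/w8.png');cv2.imwrite('pics/c8.png',cv2.resize(a[115:195,210:430],None,fx=3.6,fy=3.6,interpolation=cv2.INTER_CUBIC))
p=camera_params('wrist');print('lip front',onz(p,(318,176),.060),onz(p,(318,176),.066),'panel top',onz(p,(318,149),.068),onz(p,(318,161),.068),'roof front',onz(p,(318,148),.078))
E
```

```text
lip front [ 0.52132401 -0.21525672  0.06      ] [ 0.52210483 -0.21516591  0.066     ] panel top [ 0.53972966 -0.21418028  0.068     ] [ 0.53210819 -0.21459961  0.068     ] roof front [ 0.54090431 -0.2140359   0.078     ]
```

View pics/c8.png

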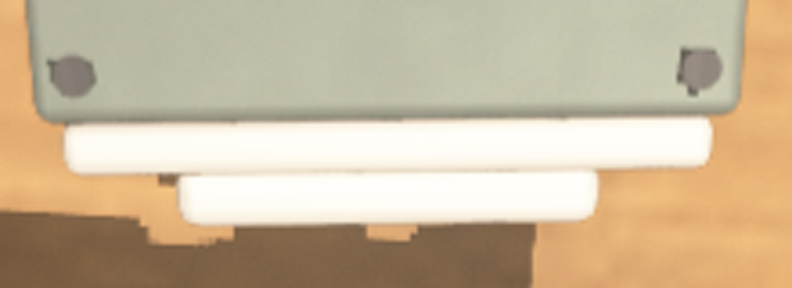

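```bash
python3 -m handwheel '[[0.0,0.02,0,-0.01,0],[0.0,0.05,0,-0.01,0],[0.0,0.085,-0.001,-0.01,0],[0.0,0.12,-0.001,-0.01,0],[0.0,0.145,-0.001,-0.01,0],[0.0,0.16,-0.001,-0.01,0],[0.0,0.166,-0.001,-0.01,0],[0.0,0.166,-0.001,0.005,0],[0.0,0.166,-0.001,0.02,0],[0.0,0.166,-0.001,0.026,0],[0.0,0.166,-0.001,0.026,0],[0.0,0.166,-0.001,0.026,0]]' 20; python3 - <<'E'
from h import *
w=read_camera('wrist');cv2.imwrite('pics/w9.png',w)
s=read_camera('scene');cv2.imwrite('pics/s9.png',cv2.resize(s[180:320,300:450],None,fx=4,fy=4,interpolation=cv2.INTER_CUBIC))
o=get_obs();print(o['tool_pos'],o['force'],o['qpos'])
E
```

```text
time_s: 15.8
tool_pos: [0.6375, -0.2068, 0.1196]
tool_rot: [-180.0, -0.0, 2.9]
force: [-0.1, -0.6, 0.4]
grip_width: 0.0005
[ 0.63807179 -0.20690855  0.12033313] [-0.64693005 -0.21340566  0.40989081] [-18.54683858  30.69551762  47.13155906  88.51603874 -23.34393196
  70.97784592 -54.79260476]
```

View pics/w9.png

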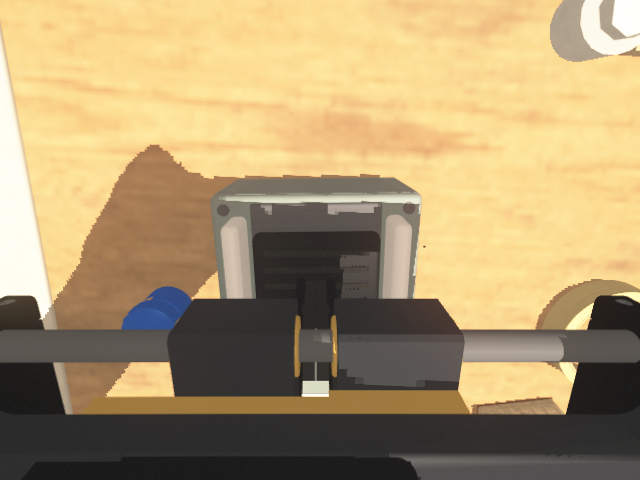

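View pics/s9.png

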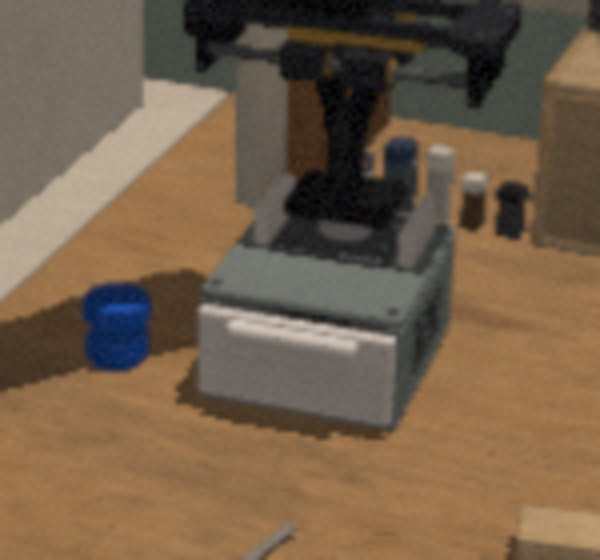

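Fingers are centred over the pad, and the drawer face is flush. Now pressing in small steps, watching the force.

```bash
python3 -m handwheel '[[0,0,0,0.004,0],[0,0,0,0.007,0],[0,0,0,0.008,0]]' | egrep 'pos|force'; python3 -m handwheel '[[0,0,0,0.002,0],[0,0,0,0.002,0]]'| egrep 'pos|force'; python3 -m handwheel '[[0,0,0,0.002,0],[0,0,0,0.002,0]]'| egrep 'pos|force';python3 -m handwheel '[[0,0,0,0.002,0],[0,0,0,0.002,0]]'| egrep 'pos|force'; python3 -m handwheel '[[0,0,0,0,0],[0,0,0,0,0]]'| egrep 'pos|force'
```

```text
tool_pos: [0.6377, -0.2066, 0.1111]
force: [0.3, 0.6, -0.6]
tool_pos: [0.6378, -0.2067, 0.1098]
force: [-1.7, 0.6, 3.1]
tool_pos: [0.6379, -0.2067, 0.1078]
force: [-0.8, 1.1, 5.1]
tool_pos: [0.6379, -0.2067, 0.106]
force: [-1.6, 1.6, 5.8]
tool_pos: [0.6379, -0.2067, 0.1061]
force: [-1.9, 1.0, 5.4]
```

```bash
python3 -m handwheel '[[0,0,0,0.001,0],[0,0,0,0.002,0],[0,0,0,0.002,0]]'| egrep 'pos|force';python3 -m handwheel '[[0,0,0,0.001,0],[0,0,0,0.002,0],[0,0,0,0.002,0],[0,0,0,0.002,0]]'| egrep 'pos|force';python3 -m handwheel '[[0,0,0,0,0],[0,0,0,0,0]]'; python3 - <<'E'
from h import *
z=[];f=[]
for i in range(3):
    s=read_camera('scene');o=get_obs();z.append(o['tool_pos'][2]);f.append(o['force'][2])
print(z,f)
cv2.imwrite('pics/s10.png',cv2.resize(s[205:255,345:425],None,fx=9,fy=9,interpolation=cv2.INTER_CUBIC))
w=read_camera('wrist');cv2.imwrite('pics/w10.png',cv2.resize(w[165:305,200:440],None,fx=3.2,fy=3.2,interpolation=cv2.INTER_CUBIC))
E
```

```text
tool_pos: [0.6379, -0.2067, 0.1043]
force: [-3.2, 1.4, 7.8]
tool_pos: [0.6379, -0.2067, 0.1027]
force: [-3.8, 1.7, 7.9]
time_s: 17.9
tool_pos: [0.6379, -0.2067, 0.1027]
tool_rot: [-180.0, -0.0, 3.0]
force: [-3.5, 1.5, 7.9]
grip_width: 0.0005
[np.float64(0.1026663662896434), np.float64(0.10266483660074871), np.float64(0.10268298298587208)] [np.float64(8.334767793258305), np.float64(7.628717858574755), np.float64(7.935333067953087)]
```

View pics/s10.png

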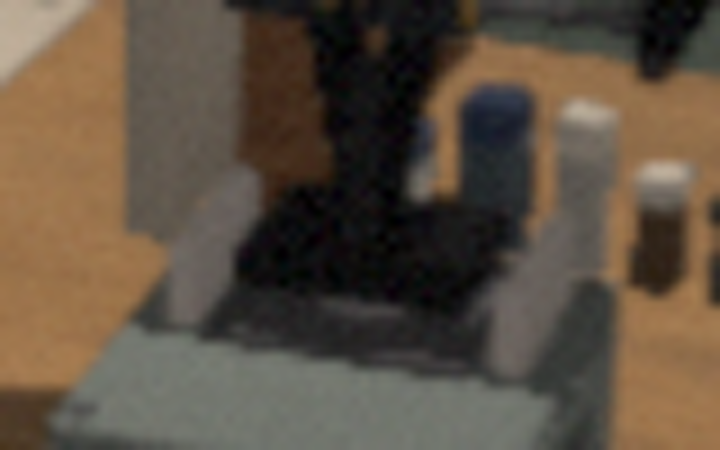

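View pics/w10.png

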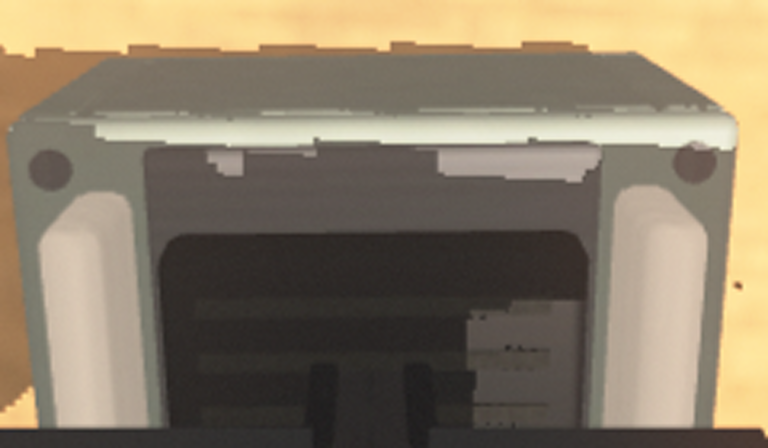

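```bash
python3 -m handwheel '[[0,0,0,0.0005,0],[0,0,0,0.001,0],[0,0,0,0.001,0],[0,0,0,0.001,0],[0,0,0,0.001,0]]'; python3 - <<'E'
from h import *
for i in range(4):
    read_camera('top');o=get_obs();print(o['tool_pos'][2],o['force'])
E
```

```text
time_s: 18.6
tool_pos: [0.6379, -0.2067, 0.1018]
tool_rot: [-180.0, -0.0, 3.0]
force: [-3.6, 1.5, 9.1]
grip_width: 0.0006
0.10180008183497426 [-3.05271996  1.65288378  8.64445714]
0.10178453842660089 [-3.35716171  2.24777349  9.327266  ]
0.10179743833013989 [-3.85271037  2.20157347  8.86532515]
0.10181439603778884 [-3.74344316  0.88836427  9.34267884]
```

Force is 9.0 N at z = 0.1018 m, which is the level point. Holding there for over 2 s, then a last check of the scene.

```bash
python3 -m handwheel '[[0,0,0,0,0],[0,0,0,0,0],[0,0,0,0,0],[0,0,0,0,0],[0,0,0,0,0],[0,0,0,0,0],[0,0,0,0,0],[0,0,0,0,0],[0,0,0,0,0],[0,0,0,0,0],[0,0,0,0,0],[0,0,0,0,0],[0,0,0,0,0],[0,0,0,0,0],[0,0,0,0,0],[0,0,0,0,0],[0,0,0,0,0],[0,0,0,0,0],[0,0,0,0,0],[0,0,0,0,0]]';python3 -m handwheel '[[0,0,0,0,0],[0,0,0,0,0],[0,0,0,0,0],[0,0,0,0,0],[0,0,0,0,0],[0,0,0,0,0],[0,0,0,0,0],[0,0,0,0,0],[0,0,0,0,0],[0,0,0,0,0]]'; python3 - <<'E'
from h import *
cv2.imwrite('pics/s11.png',read_camera('scene'))
o=get_obs();print(o['tool_pos'],o['force'])
E
```

```text
time_s: 20.8
tool_pos: [0.6379, -0.2067, 0.1018]
tool_rot: [-180.0, -0.0, 3.0]
force: [-4.2, 2.5, 9.4]
grip_width: 0.0005
time_s: 21.8
tool_pos: [0.6379, -0.2067, 0.1018]
tool_rot: [-180.0, -0.0, 3.0]
force: [-3.7, 2.1, 9.6]
grip_width: 0.0003
[ 0.63788904 -0.20669111  0.10178942] [-3.79772826  2.09270427  8.75882057]
```

View pics/s11.png

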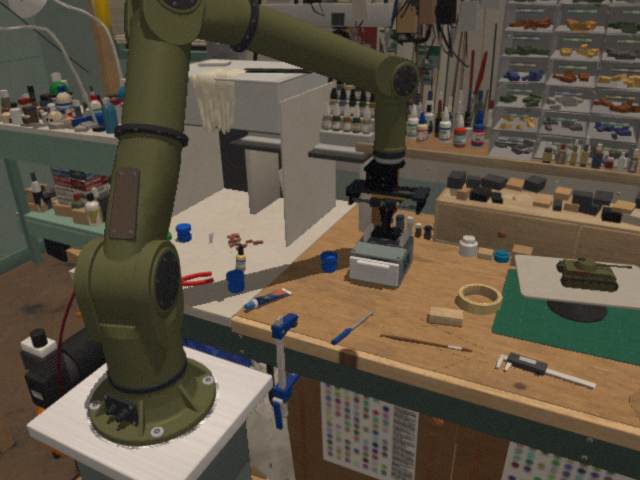

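The drawer is shut (face near (376,270)), the pad is held, and the other things stand where they were. Handing in.

```bash
python3 -c "
from cell import *
print(sign_off())"
```

```text
the job is handed in; nothing more can be done
None
```

The small dark-lidded jar is standing in the drawer's pocket and the drawer is shut. The fingertips were still holding the run pad level with the cheeks at hand-in, about 22 s in.

- **Jar:** after I let go, the wrist and scene views showed it in the pocket and upright. The wrist and top cameras disagreed by about 4 mm in x on its first position, so I used the top view and a close wrist check to line it up.
- **Drawer:** it stopped hard at the end of the push, and the wrist picture then showed its front flush against the shaker.
- **Push force:** pressing against the drawer's stop reached about 32 N backwards and 28 N upwards at the wrist. The upward part was more than I expected and I did not find its cause. It was taken on the fingers, below the 120 N wrist limit.
- **Pad:** first contact was at 110 mm. I held it at a measured 101.8 mm with about 9 N for more than 3 s, and it was never lower than that. The small sideways force of about 4 N stayed steady.
- **Other things:** the dropper bottle, the blue look-alikes and the sanding block look unmoved in the last picture. The large jar is mostly hidden behind the arm there, so I could not check it closely.

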